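Un-nest the specimen cups and shelve them by size

ROBOT

A 6-joint arm with a two-finger parallel gripper is mounted at the origin on the work surface. World frame = base frame: x ahead of the robot, y to its left, z up, the work surface at z = 0. Lengths are in mm, angles in rad, forces in N, time in s.
With the tool pointing down it reaches from about 300 to 750 mm from the base axis. Payload 8.5 kg.
Tool frame: the origin (TCP) lies between the finger pads; the fingertips stand 25 mm ahead of it and the grasp point (between the pads) lies 6 mm ahead of it; z points along the fingers, x is the direction in which the jaws open and shut, and the axes are right-handed (so a half turn about z gives the same grasp; the last joint's range is limited). The gripper opens to 88 mm and grips with 3 to 60 N. Pads are 18 mm wide; open, the fingers measure 123 mm over their backs; the gripper's body (75 mm by 187 mm) begins 45 mm behind the grasp point.
Start: joints at [-1.339, 0.381, 1.297, -0, 1.464, -0.215], TCP at [237.637, -495.993, 263.748] pointing down, gripper open.
Joint ranges: [-3.11, 3.11], [-0.89, 2.33], [0.22, 2.48], [-1.42, 4.56], [0.17, 2.85], [-2.88, 2.88]. Speed limits (rad/s): [2.39, 2.39, 3.14, 3.14, 3.14, 3.14].

INTERFACE

Orientations are given as [roll, pitch, yaw] about the fixed x, y, z axes, in that order (R = Rz(yaw) Ry(pitch) Rx(roll)).
In Python, from workcell import ctrl gives the robot as it stands.
- The arm moves only by the tool move_arm, never from a script. Its argument "motion" is a list of rows, each a list of 7 numbers: the shift along the tool's x, y, z in mm, then the turn, a rotation vector about the tool's x, y, z in rad, then the opening, from 0 (shut) to 1 (fully open). In form: [[x, y, z, wx, wy, wz, hand], ...]. A call has 1 to 12 rows; each row shifts and turns the pose as measured when the row begins, along the tool's axes as they then stand; what a row does not reach is not made up. A row lasts 1/12 s, in which the tool goes at most 41.7 mm and 7.16 degrees, less where a joint would pass 70% of its speed; a pose out of reach is approached as far as the arm can. A call with a gripper value outside its range is refused whole. The fingers move at their own pace and stop on an object; the grip force is fixed at half the most. Time passes only in rows, so rows that do not move let the fingers close. It gives the time, the measured TCP pose, the force and the opening at its end, in the units of the state.
- ctrl.get_state(): the state, without advancing time (a new reading comes with each control period).
- ctrl.get_image(name): name is "side" or "top" or "wrist"; returns the picture (384x512x3 uint8, blue, green, red); there is no depth.
- ctrl.get_calibration(name): a dict with "K" (3x3 intrinsics, pixels), "origin" and "rotation" of the camera in the world. Camera axes: x right, y up, looking along -z (the intrinsics and any distortion apply to the point x, -y, -z); pixel columns grow to the right and rows downward; lengths in mm; the calibration is good to about 2 mm. A picture is of the moment at which its call begins: read the wrist's pose just before it. get_calibration takes no time and is no camera call; for the wrist camera it gives the pose at the moment of the call.
- ctrl.hand_in(): hands the job in, once; it reports no verdict.
Trained networks look in the newest picture that a camera, given by its name, has taken for a name from the list of things; names that differ only in an ending like _2 or _b are one class to them, and where a whole thing is asked for, a point or a joint stands for the part that bears it (a point fixed in the world has none). Each returns a list of dicts, best first, with "conf" (0 to 1); they miss things now and then, are a little off and sometimes report something else, mostly with a low value. They report only what shows in the picture. A call takes as long as a camera call. They do not tell look-alikes from the thing itself.
- ctrl.trace(camera, thing): "mask" (384x512 bool, what is visible of it) and "location" ([column, row] in pixels, amid what is visible of it).
The state is a dict: "clock": time; "joint_pos": joint angles; "qd": joint speeds; "joint_efforts": joint torques, N m; "ee_pos": TCP position; "orientation": TCP orientation; "contact_force": force on the tool from outside, world axes, zero at the start; "wrist_torque": the same for the moment, N m; "gripper_width": finger opening in mm.
Only numpy, scipy, OpenCV 4.12 (cv2) and the standard library are available. Lean on these libraries where they do the work, as an engineer would, in place of code of your own. Each camera call takes 0.05 s, during which the arm holds its last target. There are 200 camera calls.

TASK

Take the nest of three steel specimen cups apart from the inside out, one cup at a time: small, then medium, then large. Set each cup down gently and upright, flat on the floor of the row that already holds a cup of its size, before fetching the next. Never drop a cup or tip it over, and leave the stored cups and everything else on the bench where they are.

Things in the scene. Friction and masses are not known exactly. Their poses are not given: they have to be found in the camera images.
- cup_small_mid (a point): The small loose cup of the nest: plain round steel cup, narrow and tall, open at the top, straight-sided, outside diameter 32 mm, height 92 mm, wall 3 mm, base 4 mm thick. This point is on its axis, half-way up; z points up along the axis. It starts standing inside the medium cup (about 5 mm play all round), its rim 28 mm above the medium cup's rim.
- cup_medium_mid (a point): The medium loose cup of the nest: plain round steel cup, middling, open at the top, straight-sided, outside diameter 48 mm, height 68 mm, wall 3 mm, base 4 mm thick. This point is on its axis, half-way up; z points up along the axis. It starts standing inside the large cup (about 5 mm play all round), its rim 28 mm above the large cup's rim, with the small cup inside it.
- cup_large_mid (a point): The large loose cup of the nest: plain round steel cup, wide and low, open at the top, straight-sided, outside diameter 64 mm, height 44 mm, wall 3 mm, base 4 mm thick. This point is on its axis, half-way up; z points up along the axis. It starts standing on the bench with the other two inside it.
- row_small_floor (a point): Row for small cups: fixed aluminium tray on the grey rack board, inside 42 mm wide and 200 mm long, lip 8 mm high and 4 mm thick all round. Point: centre of its inner floor, 10 mm above the bench; x along the row away from the robot, y across, z up. A stored small cup stands towards +x; the -x half is empty. The three rows lie parallel, 108 mm apart, in an order that varies.
- row_medium_floor (a point): Row for medium cups: fixed aluminium tray on the grey rack board, inside 58 mm wide and 200 mm long, lip 8 mm high and 4 mm thick all round. Point: centre of its inner floor, 10 mm above the bench; x along the row away from the robot, y across, z up. A stored medium cup stands towards +x; the -x half is empty. The three rows lie parallel, 108 mm apart, in an order that varies.
- row_large_floor (a point): Row for large cups: fixed aluminium tray on the grey rack board, inside 74 mm wide and 200 mm long, lip 8 mm high and 4 mm thick all round. Point: centre of its inner floor, 10 mm above the bench; x along the row away from the robot, y across, z up. A stored large cup stands towards +x; the -x half is empty. The three rows lie parallel, 108 mm apart, in an order that varies.
- stored_small_mid (a point): The small cup already stored in the row for small cups (loose, 32 mm in diameter, 92 mm high, like its fellow in the nest), 48 to 62 mm from the row's centre towards its +x end. This point is on its axis, half-way up.
- stored_medium_mid (a point): The medium cup already stored in the row for medium cups (loose, 48 mm in diameter, 68 mm high, like its fellow in the nest), 48 to 62 mm from the row's centre towards its +x end. This point is on its axis, half-way up.
- stored_large_mid (a point): The large cup already stored in the row for large cups (loose, 64 mm in diameter, 44 mm high, like its fellow in the nest), 48 to 62 mm from the row's centre towards its +x end. This point is on its axis, half-way up.
- test_block: Bystander: loose polished steel hardness test block, a disc 60 mm in diameter and 14 mm high; origin at the centre of its underside.
- dish: Bystander: loose shallow glass dish, 84 mm across, 16 mm high; origin at the centre of its underside.
- wash_bottle: Bystander: loose plain white bottle, 60 mm in diameter, 150 mm high; origin at the centre of its underside.
- loupe: Bystander: loose grey standing magnifier, 42 mm in diameter, 38 mm high; origin at the centre of its underside.
- brush: Bystander: loose brush, 170 mm long, lying on the bench beside the rack; origin under its middle.
Things that resemble listed ones, but are neither listed nor needed, are in the scene too. What is shaped like the part that bears cup_large_mid but brown or purple is not meant.

How it is judged (in metres and radians):
On the way, in this order (a step that is already met when the one before it is completed fails the run):
1. the small cup stands let go in its own row while the medium cup is still in the large one (x of cup_small_mid in the frame of row_small_floor between -0.086 and 0.086 m and y of cup_small_mid in the frame of row_small_floor between -0.0075 and 0.0075 m and z of cup_small_mid in the frame of row_small_floor between 0.043 and 0.049 m and angle between cup_small_mid's own z axis and vertical below 0.06 rad and linear speed of cup_small below 0.02 m/s and contact force between the fingers and cup_small below 0.05 N and horizontal distance between cup_medium_mid and cup_large_mid below 0.012 m), for 0.2 s.
2. the medium cup stands let go in its own row, the small one still in its row (x of cup_medium_mid in the frame of row_medium_floor between -0.078 and 0.078 m and y of cup_medium_mid in the frame of row_medium_floor between -0.0075 and 0.0075 m and z of cup_medium_mid in the frame of row_medium_floor between 0.031 and 0.037 m and angle between each of cup_medium_mid, cup_small_mid's own z axis and vertical below 0.06 rad and linear speed of each of cup_medium, cup_small below 0.02 m/s and contact force between the fingers and cup_medium below 0.05 N and x of cup_small_mid in the frame of row_small_floor between -0.086 and 0.086 m and y of cup_small_mid in the frame of row_small_floor between -0.0075 and 0.0075 m and z of cup_small_mid in the frame of row_small_floor between 0.043 and 0.049 m), for 0.2 s.
3. the large cup stands let go in its own row, the others still in theirs (x of cup_large_mid in the frame of row_large_floor between -0.07 and 0.07 m and y of cup_large_mid in the frame of row_large_floor between -0.0075 and 0.0075 m and z of cup_large_mid in the frame of row_large_floor between 0.019 and 0.025 m and angle between each of cup_large_mid, cup_small_mid, cup_medium_mid's own z axis and vertical below 0.06 rad and linear speed of each of cup_large, cup_small, cup_medium below 0.02 m/s and contact force between the fingers and cup_large below 0.05 N and x of cup_small_mid in the frame of row_small_floor between -0.086 and 0.086 m and y of cup_small_mid in the frame of row_small_floor between -0.0075 and 0.0075 m and z of cup_small_mid in the frame of row_small_floor between 0.043 and 0.049 m and x of cup_medium_mid in the frame of row_medium_floor between -0.078 and 0.078 m and y of cup_medium_mid in the frame of row_medium_floor between -0.0075 and 0.0075 m and z of cup_medium_mid in the frame of row_medium_floor between 0.031 and 0.037 m), for 0.2 s.
At the end, for the whole second after the job is handed in: All three cups stand at rest in their own size rows: tilt under 0.06 rad, base within 3 mm of the row floor, axis within 7.5 mm of the row's centre line and within its length; each stored cup upright (0.06 rad) and within 20 mm of its start (x of cup_small_mid in the frame of row_small_floor between -0.086 and 0.086 m and y of cup_small_mid in the frame of row_small_floor between -0.0075 and 0.0075 m and z of cup_small_mid in the frame of row_small_floor between 0.043 and 0.049 m and angle between each of cup_small_mid, cup_medium_mid, cup_large_mid, stored_small_mid, stored_medium_mid, stored_large_mid's own z axis and vertical below 0.06 rad and linear speed of each of cup_small, cup_medium, cup_large below 0.02 m/s and x of cup_medium_mid in the frame of row_medium_floor between -0.078 and 0.078 m and y of cup_medium_mid in the frame of row_medium_floor between -0.0075 and 0.0075 m and z of cup_medium_mid in the frame of row_medium_floor between 0.031 and 0.037 m and x of cup_large_mid in the frame of row_large_floor between -0.07 and 0.07 m and y of cup_large_mid in the frame of row_large_floor between -0.0075 and 0.0075 m and z of cup_large_mid in the frame of row_large_floor between 0.019 and 0.025 m and distance of each of stored_small_mid, stored_medium_mid, stored_large_mid from where it was at the start of the episode below 0.02 m); the robot touches nothing.
It fails at once if a cup of the nest is dropped, thrown or knocked over: it moves faster than 0.6 m/s without the fingers touching it (a fall of about 20 mm) ((linear speed of cup_small above 0.6 m/s and contact force between the fingers and cup_small below 0.05 N) or (linear speed of cup_medium above 0.6 m/s and contact force between the fingers and cup_medium below 0.05 N) or (linear speed of cup_large above 0.6 m/s and contact force between the fingers and cup_large below 0.05 N)).
It fails at once if a cup of the nest is tipped by more than 0.6 rad (angle between any of cup_small_mid, cup_medium_mid, cup_large_mid's own z axis and vertical above 0.6 rad).
It fails at once if a stored cup is shifted by more than 20 mm or tipped by more than 0.3 rad (distance of any of stored_small_mid, stored_medium_mid, stored_large_mid from where it was at the start of the episode above 0.02 m or angle between any of stored_small_mid, stored_medium_mid, stored_large_mid's own z axis and vertical above 0.3 rad).
It fails at once if another loose thing on the bench (test block, dish, bottle, magnifier, brush) is shifted by more than 30 mm (distance of any of test_block, dish, wash_bottle, loupe, brush from where it was at the start of the episode above 0.03 m).
It also fails if it takes over 64 s, if anything falls off the work surface, if the arm or the gripper's body presses on something with over 40 N, if the wrist force passes 120 N, or if a joint passes its speed limit or range.

## Working session

There is one attempt and no reset: what is moved stays moved. The work goes in short steps, Python scripts to look and compute and a tool call to move; the robot and the scene stay as the last step left them, time stands still between calls to the robot, and variables do not carry over. Pictures are saved under pics/ and viewed, about 8 in all and at most 12, crops included, and the job is handed in when it is done.

Besides the shell and the picture viewer there is one more tool, called after "Request:" as name(argument=value, ...) on one line, values as JSON. move_arm: Moves the arm, as the interface text tells. Its arguments: {"type":"object","properties":{"motion":{"type":"array","items":{"type":"array","items":{"type":"number"}}}},"required":["motion"]}

```bash
mkdir -p pics; ls; python3 - <<'E'
from workcell import ctrl
import cv2,numpy as np
for n in("top","side"):
    im=ctrl.get_image(n); cv2.imwrite(f"pics/{n}0.png",im)
    c=ctrl.get_calibration(n); print(n,{k:np.round(v,3).tolist() if not isinstance(v,str) else v for k,v in c.items()})
    for t in["cup_small_mid","cup_medium_mid","cup_large_mid","stored_small_mid","stored_medium_mid","stored_large_mid"]:
        print(t,[(round(d["conf"],2),np.round(d["location"]).tolist(),int(d["mask"].sum())) for d in ctrl.trace(n,t)])
s=ctrl.get_state();print(s)
E
```

```text
pics
top {'K': [[437.336, 0.0, 256.388], [0.0, 437.336, 189.49], [0.0, 0.0, 1.0]], 'origin': [392.928, 19.111, 1332.613], 'rotation': [0.118, 0.011, -1.556]}
cup_small_mid [(0.19, [100.0, 158.0], 590)]
cup_medium_mid [(0.42, [193.0, 180.0], 108)]
cup_large_mid [(0.74, [210.0, 215.0], 378), (0.73, [227.0, 186.0], 414), (0.7, [194.0, 183.0], 166), (0.63, [153.0, 193.0], 418), (0.61, [150.0, 164.0], 395), (0.32, [188.0, 169.0], 140)]
stored_small_mid [(0.63, [290.0, 164.0], 169), (0.56, [187.0, 171.0], 133)]
stored_medium_mid [(0.86, [324.0, 164.0], 294), (0.32, [320.0, 192.0], 1150)]
stored_large_mid [(0.78, [364.0, 170.0], 431), (0.7, [116.0, 233.0], 190)]
side {'K': [[440.107, 0.0, 254.039], [0.0, 440.107, 192.416], [0.0, 0.0, 1.0]], 'origin': [178.204, 764.141, 1045.871], 'rotation': [0.708, -0.003, -2.691]}
cup_small_mid [(0.46, [201.0, 242.0], 201)]
cup_medium_mid [(0.6, [204.0, 256.0], 188)]
cup_large_mid [(0.86, [200.0, 297.0], 633), (0.77, [233.0, 226.0], 516), (0.69, [208.0, 265.0], 243), (0.68, [162.0, 288.0], 595), (0.66, [253.0, 254.0], 545)]
stored_small_mid [(0.6, [236.0, 168.0], 240)]
stored_medium_mid [(0.53, [257.0, 150.0], 261)]
stored_large_mid [(0.62, [277.0, 132.0], 325)]
{'clock': 0.7, 'joint_pos': array([-1.33928086e+00,  3.80586914e-01,  1.29741900e+00, -3.68936168e-05,
        1.46358759e+00, -2.15276476e-01]), 'qd': array([-4.54704028e-04,  6.19454234e-05, -6.51533881e-04, -8.98893830e-04,
       -2.42228147e-04, -2.56799570e-03]), 'joint_efforts': array([ 3.04554356e-03, -4.37706470e+01, -2.24707586e+01,  7.16173206e-02,
        3.12890613e-02, -8.05976043e-06]), 'ee_pos': array([ 237.63707414, -495.98484432,  263.74901492]), 'orientation': array([ 3.14155700e+00,  8.66354860e-06, -1.12400044e+00]), 'contact_force': array([-0.26521076,  0.50258199,  0.67772728]), 'wrist_torque': array([-0.00751326, -0.03646089, -0.03849115]), 'gripper_width': 87.81859568680805}
```

```bash
python3 - <<'E'
import cv2
a=cv2.imread("pics/top0.png");b=cv2.imread("pics/side0.png")
cv2.imwrite("pics/m1.png",cv2.resize(a[100:290,80:400],None,fx=2.5,fy=2.5,interpolation=3))
cv2.imwrite("pics/m2.png",cv2.resize(b[90:340,120:400],None,fx=2.4,fy=2.4,interpolation=3))
E
```

```text
(no output)
```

View pics/m1.png

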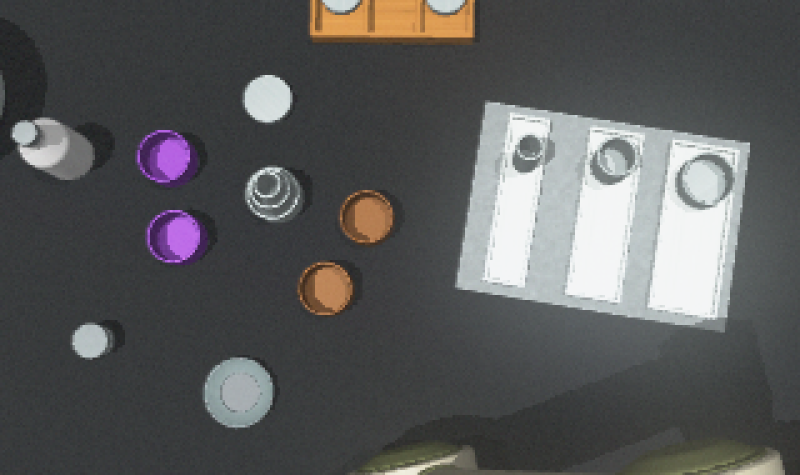

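View pics/m2.png

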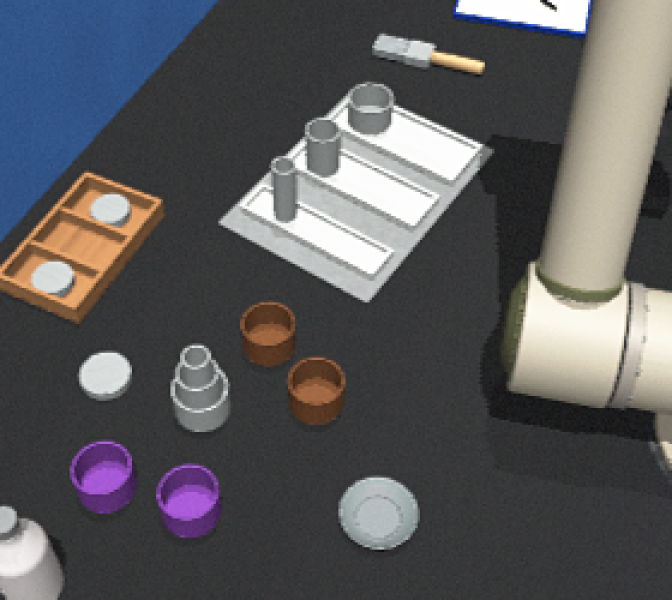

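The top view shows one steel nest at full-image px (189,177). The purple cups at about (146,163) and (150,195) and the brown cups at (227,187) and (210,215) are decoys, excluded by colour. The rows run small, medium, large from left to right, each with its stored cup at the +x end. Next I'll work out positions.

```bash
cat > h.py <<'E'
from workcell import ctrl
import cv2,numpy as np
from scipy.spatial.transform import Rotation as Ro
def cal(n):
    c=ctrl.get_calibration(n); r=np.array(c["rotation"])
    R=r if r.shape==(3,3) else Ro.from_euler("xyz",r).as_matrix()
    return np.array(c["K"]),np.array(c["origin"]),R,c
def unproj(C,uv,z):
    K,o,R,_=C; d=np.linalg.inv(K)@[uv[0],uv[1],1]; d=R@(d*[1,-1,-1])
    return o+d*(z-o[2])/d[2]
def proj(C,P):
    K,o,R,_=C; p=(np.atleast_2d(P)-o)@R*[1,-1,-1]; q=p@K.T; return q[:,:2]/q[:,2:]
E
python3 - <<'E'
from h import *
C=cal("top");print(C[3].keys())
for p,z in(((268,183),100),((272,190),72),((274,195),44)):
    print(z,unproj(C,(80+p[0]/2.5,100+p[1]/2.5),z).round(1))
a=cv2.imread("pics/top0.png");g=cv2.cvtColor(a,6)
m=(g>228).astype(np.uint8);m[:130]=0;m[:,:255]=0;m[240:]=0;m[:,400:]=0
m=cv2.morphologyEx(m,cv2.MORPH_CLOSE,np.ones((3,3)))
for c in cv2.findContours(m,0,1)[0]:
    if cv2.contourArea(c)<200: continue
    b=cv2.boxPoints(cv2.minAreaRect(c)); w=np.array([unproj(C,p,16)[:2] for p in b])
    print(w.mean(0).round(1),[round(float(np.linalg.norm(w[i]-w[i-1])),1) for i in range(2)],w.round(0).tolist())
for (x,y),z in(((528,140),102),((615,152),78),((705,175),54)): print(unproj(C,(80+x/2.5,100+y/2.5),z).round(1))
Cw=cal("wrist");print(Cw[1],Cw[2].round(2).tolist(),Cw[0].round(0).tolist())
Cs=cal("side")
print(proj(Cs,[[430,210,100],[430,210,44]]))
E
```

```text
dict_keys(['K', 'origin', 'rotation'])
100 [583.3 232.6 100. ]
72 [579.4 232.5  72. ]
44 [577.6 234.6  44. ]
[ 544.2 -159.5] [65.5, 165.1] [[467.0, -114.0], [630.0, -139.0], [621.0, -205.0], [458.0, -179.0]]
[ 549.2 -269.6] [81.3, 208.8] [[451.0, -213.0], [658.0, -244.0], [647.0, -326.0], [441.0, -294.0]]
[581.5 -55.6] [49.5, 208.1] [[482.0, -15.0], [688.0, -46.0], [680.0, -96.0], [475.0, -64.0]]
[636.6 -63.8 102. ]
[ 628.4 -166.5   78. ]
[ 606.7 -276.1   54. ]
[ 298.05002004 -465.2343085   385.05612404] [[0.43, 0.87, 0.24], [-0.9, 0.42, 0.11], [-0.0, -0.26, 0.97]] [[312.0, 0.0, 252.0], [0.0, 312.0, 189.0], [0.0, 0.0, 1.0]]
[[258.62184053 252.96831278]
 [258.38916484 264.60377749]]
```

Request:
move_arm(motion=[[-15,-35,0,0,0,0,1],[-15,-35,0,0,0,0,1],[-15,-35,0,0,0,0,1],[-15,-35,0,0,0,0,1],[-15,-35,0,0,0,0,1],[-15,-35,0,0,0,0,1],[-15,-35,0,0,0,0,1],[-15,-35,0,0,0,0,1],[-15,-35,0,0,0,0,1],[-15,-35,0,0,0,0,1],[-15,-35,0,0,0,0,1],[0,0,0,0,0,0,1]])

```text
clock: 1.7
ee_pos: [524.6, -168.6, 263.2]
orientation: [-3.14, -0.002, -1.131]
contact_force: [-0.1, 0.7, 0.0]
gripper_width: 88.4
```

```bash
python3 - <<'E'
from h import *
C=cal("wrist");im=ctrl.get_image("wrist");cv2.imwrite("pics/w1.png",im)
np.savez("w1.npz",K=C[0],o=C[1],R=C[2])
g=cv2.cvtColor(im,6)
for th in (215,235):
  m=cv2.morphologyEx((g>th).astype(np.uint8),cv2.MORPH_CLOSE,np.ones((3,3)))
  for c in cv2.findContours(m,0,1)[0]:
    if cv2.contourArea(c)<1500: continue
    b=cv2.boxPoints(cv2.minAreaRect(c)); w=np.array([unproj(C,p,16)[:2] for p in b])
    print(th,w.mean(0).round(1),[round(float(np.linalg.norm(w[i]-w[i-1])),1) for i in range(2)],b.round(0).tolist())
E
```

```text
215 [ 566.7 -158.6] [74.2, 207.4] [[186.0, 182.0], [290.0, 29.0], [340.0, 64.0], [236.0, 216.0]]
215 [552.9 -47.5] [54.0, 148.5] [[113.0, 138.0], [181.0, 24.0], [222.0, 48.0], [155.0, 163.0]]
235 [555.7 -52. ] [43.0, 137.1] [[125.0, 136.0], [187.0, 31.0], [220.0, 50.0], [157.0, 156.0]]
```

View pics/w1.png

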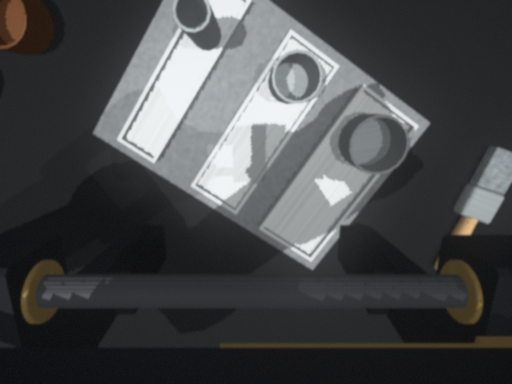

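The wrist view shows all three trays. Medium corners are at (192,186), (238,213), (293,30) and (340,66), and the small and large near-end corners are visible too. I'll fit the rack pose from these corners and then move to the nest.

```bash
python3 - <<'E'
from h import *
from scipy.optimize import least_squares
d=np.load("w1.npz");C=(d["K"],d["o"],d["R"],0)
M=[(-104,133,118,137),(-104,83,157,161),(-104,33,192,186),(-104,-33,238,213),(104,33,293,30),(104,-33,340,66),(-104,-67,260,229),(-104,-149,313,268)]
M=np.array(M,float)
def W(p,z):
    c,s=np.cos(p[2]),np.sin(p[2]); return np.c_[p[0]+c*M[:,0]-s*M[:,1],p[1]+s*M[:,0]+c*M[:,1],np.full(len(M),z)]
r=least_squares(lambda p:(proj(C,W(p,18))-M[:,2:]).ravel(),[565,-162,-.149],x_scale=[1,1,.01],loss="soft_l1")
print(r.x.round(3));print((proj(C,W(r.x,18))-M[:,2:]).round(1).tolist())
u=np.array([np.cos(r.x[2]),np.sin(r.x[2])]);v=np.array([-u[1],u[0]])
for n,k in(("small",1),("med",0),("large",-1)): print(n,(r.x[:2]+108*k*v-48*u).round(1))
E
```

```text
[ 5.67218e+02 -1.62399e+02 -1.56000e-01]
[[0.5, 1.6], [-1.0, 1.4], [0.0, -0.7], [-0.5, 1.1], [0.3, -0.8], [1.8, 0.3], [-0.0, -0.6], [-1.0, -6.5]]
small [536.5 -48.3]
med [ 519.8 -155. ]
large [ 503.1 -261.7]
```

Request:
move_arm(motion=[[-28,-21,0,0,0,0,1],[-28,-21,0,0,0,0,1],[-28,-21,0,0,0,0,1],[-28,-21,0,0,0,0,1],[-28,-21,0,0,0,0,1],[-28,-21,0,0,0,0,1],[-28,-21,0,0,0,0,1],[-28,-21,0,0,0,0,1],[-28,-21,0,0,0,0,1],[-28,-21,0,0,0,0,1],[-28,-21,0,0,0,0,1],[0,0,0,0,0,0,1]])

```text
clock: 2.75
ee_pos: [605.5, 207.6, 260.7]
orientation: [3.138, -0.006, -1.15]
contact_force: [0.2, 0.2, -0.4]
gripper_width: 87.6
```

```bash
python3 - <<'E'
from h import *
C=cal("wrist");im=ctrl.get_image("wrist");cv2.imwrite("pics/w2.png",im)
s=ctrl.get_state();p=np.array(s["ee_pos"]);R=Ro.from_euler("xyz",s["orientation"]).as_matrix()
print("tcp,tip px",proj(C,[p,p+25*R[:,2]]).round(0).tolist())
print("pred nest rims",[proj(C,[[579,233,z]]).round(0).tolist() for z in(100,72,44,0)])
for t in["cup_small_mid","cup_medium_mid","cup_large_mid"]:
    for d in ctrl.trace("wrist",t)[:4]:
        ys,xs=np.where(d["mask"]);print(t,round(d["conf"],2),np.round(d["location"]).tolist(),xs.min(),xs.max(),ys.min(),ys.max())
np.savez("w2.npz",K=C[0],o=C[1],R=C[2])
E
```

```text
tcp,tip px [[260.0, 269.0], [259.0, 244.0]]
pred nest rims [[[216.0, 194.0]], [[219.0, 186.0]], [[221.0, 180.0]], [[224.0, 171.0]]]
cup_small_mid 0.86 [219.0, 181.0] 198 234 160 203
cup_small_mid 0.24 [254.0, 62.0] 223 277 35 93
cup_medium_mid 0.56 [219.0, 160.0] 193 240 150 196
cup_large_mid 0.79 [120.0, 84.0] 83 156 52 116
cup_large_mid 0.7 [228.0, 148.0] 189 246 142 195
cup_large_mid 0.67 [105.0, 172.0] 73 142 143 202
cup_large_mid 0.62 [297.0, 228.0] 269 324 197 258
```

View pics/w2.png

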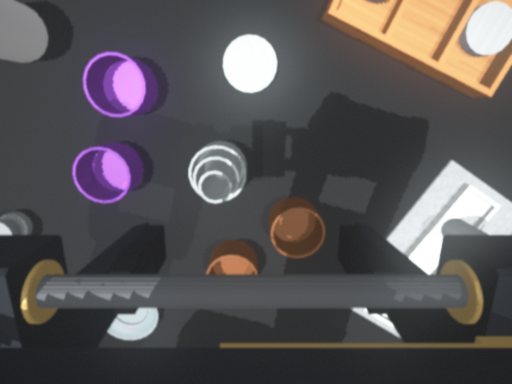

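```bash
python3 - <<'E'
import cv2
a=cv2.imread("pics/w2.png");cv2.imwrite("pics/m3.png",cv2.resize(a[130:215,175:265],None,fx=6,fy=6,interpolation=2))
E
```

```text
(no output)
```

View pics/m3.png

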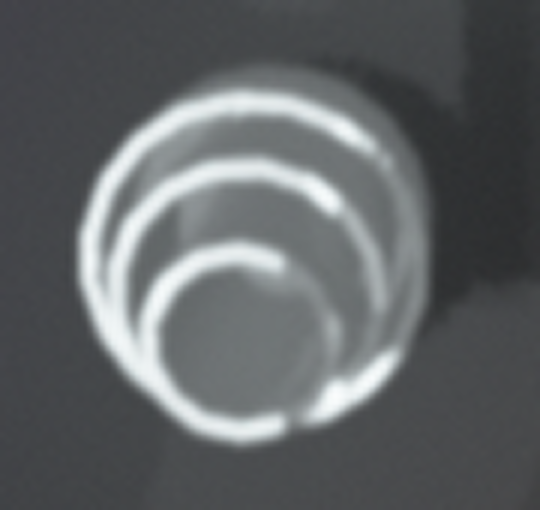

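The crop confirms the three concentric bare steel rims. The small rim is centred at px (215.2,187), the medium at (216.2,179.3) and the large at (217.4,173.7).

```bash
python3 - <<'E'
from h import *
d=np.load("w2.npz");C=(d["K"],d["o"],d["R"],0)
for p,z in(((215.2,187),100),((216.2,179.3),72),((217.4,173.7),44)): print(z,unproj(C,p,z).round(1))
C=cal("side");a=cv2.imread("pics/side0.png")
for z,w in((100,(196,358)),(72,(198,375)),(44,(201,392))):print(z,proj(C,[[579,238,z]]).round(1), unproj(C,(120+w[0]/2.4,90+w[1]/2.4),z).round(1))
s=ctrl.get_state();p=np.array(s["ee_pos"]);R=Ro.from_euler("xyz",s["orientation"]).as_matrix()
print(p,s["orientation"],(R.T@(np.array([580,237,p[2]])-p)).round(1))
E
```

```text
100 [584.8 236.3 100. ]
72 [584.6 238.3  72. ]
44 [583.6 239.6  44. ]
100 [[202.  239.9]] [580.9 236.4 100. ]
72 [[202.9 245.9]] [579.5 239.4  72. ]
44 [[203.8 251.7]] [576.6 242.5  44. ]
[605.22332181 202.23477693 261.356531  ] [ 3.13776575 -0.00728431 -1.15540071] [-42.    9.   -0.3]
```

Request:
move_arm(motion=[[-21,3,0,0.004,-0.007,0,1],[-20,3,0,0,0,0,1],[0,0,30,0,0,0,1],[0,0,30,0,0,0,1],[0,0,30,0,0,0,1],[0,0,20,0,0,0,1],[0,0,0,0,0,0,1],[0,0,0,0,0,0,1]])

```text
clock: 3.62
ee_pos: [584.8, 223.5, 152.2]
orientation: [-3.135, -0.003, -1.174]
contact_force: [0.1, 0.1, 0.3]
gripper_width: 88.3
```

```bash
cat >> h.py <<'E'
def to(x,y,z=None):
    s=ctrl.get_state();p=np.array(s["ee_pos"]);R=Ro.from_euler("xyz",s["orientation"]).as_matrix()
    t=np.array([x,y,p[2] if z is None else z])
    D=Ro.from_euler("xyz",[np.pi,0,s["orientation"][2]]).as_matrix()
    print("t",round(s["clock"],2),p.round(1),"shift",(R.T@(t-p)).round(1),"level",Ro.from_matrix(R.T@D).as_rotvec().round(4),"F",np.round(s["contact_force"],1),"w",round(s["gripper_width"],1))
E
python3 - <<'E'
from h import *
to(583,237,100)
im=ctrl.get_image("wrist");cv2.imwrite("pics/w3.png",im)
E
```

```text
t 3.62 [584.8 223.5 152.2] shift [-13.3  -3.2  52.1] level [-0.0066 -0.0034  0.    ] F [0.1 0.1 0.3] w 88.3
```

View pics/w3.png

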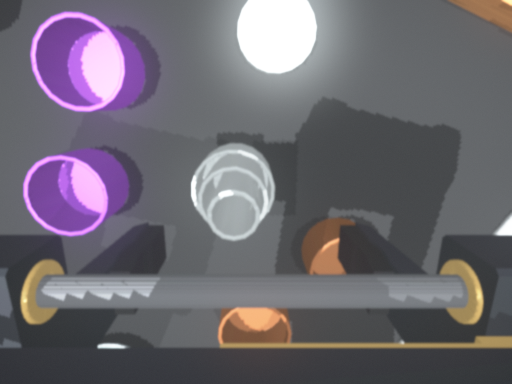

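```bash
python3 - <<'E'
from h import *
C=cal("wrist")
print(unproj(C,(233.5,215),100).round(1),unproj(C,(234.5,192),72).round(1),proj(C,[[583,237,100]]).round(1))
to(583,237,100)
E
```

```text
[585.  236.6 100. ] [590.6 239.8  72. ] [[231.6 217.7]]
t 3.67 [584.9 223.5 152.3] shift [-13.4  -3.1  52.3] level [-0.0068 -0.0035  0.    ] F [0.3 0.4 0.2] w 88.2
```

Request:
move_arm(motion=[[-12,-5,10,-0.007,-0.003,0,1],[0,0,15,0,0,0,1],[0,0,15,0,0,0,1],[0,0,5,0,0,0,1],[0,0,0,0,0,0,1]])

```text
clock: 4.08
ee_pos: [588.4, 238.4, 111.9]
orientation: [-3.13, -0.002, -1.177]
contact_force: [0.3, -0.8, -0.2]
gripper_width: 88.1
```

```bash
python3 - <<'E'
from h import *
to(585,236.5,100)
E
```

```text
t 4.08 [588.4 238.4 111.9] shift [ 0.4  4.  11.8] level [-0.0111 -0.002   0.    ] F [ 0.3 -0.8 -0.2] w 88.1
```

Request:
move_arm(motion=[[0,4,7,-0.011,-0.002,0,1],[0,0,4,0,0,0,1],[0,0,1,0,0,0,1],[0,0,0,0,0,0,1]])

```text
clock: 4.42
ee_pos: [585.4, 237.7, 101.3]
orientation: [-3.139, -0.0, -1.176]
contact_force: [0.0, -0.2, -0.4]
gripper_width: 88.4
```

```bash
python3 - <<'E'
from h import *
to(585,236.5,100)
E
```

```text
t 4.42 [585.4 237.7 101.3] shift [1.  0.8 1.3] level [-0.0028 -0.0003  0.    ] F [ 0.  -0.2 -0.4] w 88.4
```

Well placed, so I'll close.

Request:
move_arm(motion=[[1,1,0,0,0,0,0.3],[0,0,0,0,0,0,0.2],[0,0,0,0,0,0,0],[0,0,0,0,0,0,0],[0,0,0,0,0,0,0],[0,0,0,0,0,0,0],[0,0,0,0,0,0,0],[0,0,0,0,0,0,0],[0,0,0,0,0,0,0],[0,0,0,0,0,0,0]])

```text
clock: 5.25
ee_pos: [585.5, 236.1, 103.0]
orientation: [-3.136, -0.001, -1.177]
contact_force: [-1.2, -0.7, 0.0]
gripper_width: 31.7
```

```bash
python3 - <<'E'
from h import *
to(585,236.5,100)
E
```

```text
t 5.25 [585.5 236.1 103. ] shift [-0.5  0.3  3. ] level [-0.0055 -0.0011  0.    ] F [-1.2 -0.7  0. ] w 31.7
```

Request:
move_arm(motion=[[0,0,-5,0,0,0,0],[0,0,-10,0,0,0,0],[0,0,-12,0,0,0,0],[0,0,-15,0,0,0,0],[0,0,-15,0,0,0,0],[0,0,-15,0,0,0,0],[0,0,-15,0,0,0,0],[0,0,-15,0,0,0,0],[0,0,-10,0,0,0,0],[0,0,0,0,0,0,0]])

```text
clock: 6.08
ee_pos: [583.8, 236.1, 225.6]
orientation: [-3.137, -0.0, -1.176]
contact_force: [0.1, 0.1, -0.3]
gripper_width: 32.0
```

```bash
python3 - <<'E'
from h import *
to(536.5,-48.3,220)
im=ctrl.get_image("wrist");C=cal("wrist");np.savez("w4.npz",K=C[0],o=C[1],R=C[2]);cv2.imwrite("pics/w4.png",im)
b=ctrl.get_image("side");cv2.imwrite("pics/s4.png",np.hstack([cv2.resize(b[200:320,140:260],None,fx=3.2,fy=3.2),cv2.resize(im[:,60:],None,fx=.9,fy=1)]))
E
```

```text
t 6.08 [583.8 236.1 225.6] shift [244.4 153.    5. ] level [-0.0047 -0.0004  0.    ] F [ 0.1  0.1 -0.3] w 32.0
```

View pics/s4.png

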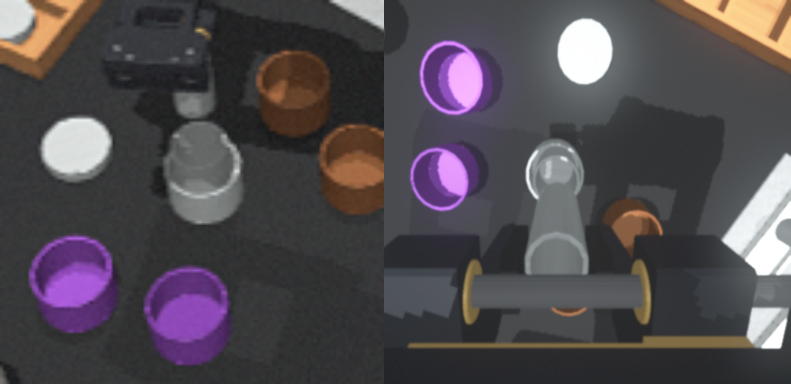

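The small cup is up and the medium still stands in the large. In the wrist view the held cup's rim is at about (251,258) and its base at about (251,168).

```bash
python3 - <<'E'
from h import *
d=np.load("w4.npz");C=(d["K"],d["o"],d["R"],0)
s=ctrl.get_state();p=np.array(s["ee_pos"]);R=Ro.from_euler("xyz",s["orientation"]).as_matrix()
for q,z in(((251.5,258),222.6),((251,168),130.6)): print((R.T@(unproj(C,q,z)-p)).round(1))
im=cv2.imread("pics/w4.png");cv2.imwrite("pics/m4.png",cv2.resize(im[130:300,180:320],None,fx=3.5,fy=3.5,interpolation=2))
E
```

```text
[-1.6 -3.6  0.6]
[ -1.9 -25.2  92.7]
```

Request:
move_arm(motion=[[20,13,0,0,0,0,0],[25,16,0,0,0,0,0],[25,16,0,0,0,0,0],[25,16,0,0,0,0,0],[25,16,0,0,0,0,0],[25,16,0,0,0,0,0],[25,16,0,0,0,0,0],[25,16,0,0,0,0,0],[25,16,0,0,0,0,0],[15,10,0,0,0,0,0],[8,5,0,0,0,0,0],[0,0,0,0,0,0,0]])

```text
clock: 7.18
ee_pos: [525.4, -58.9, 211.7]
orientation: [3.126, 0.011, -1.173]
contact_force: [-0.5, 1.1, -1.3]
gripper_width: 31.8
```

```bash
python3 - <<'E'
from h import *
to(536.5,-48.3,220)
E
```

```text
t 7.18 [525.4 -58.9 211.7] shift [ -5.5 -14.2  -8.5] level [0.0161 0.0112 0.0001] F [-0.5  1.1 -1.3] w 31.8
```

Request:
move_arm(motion=[[-5,-14,0,0.016,0.011,0,0],[0,0,15,0,0,0,0],[0,0,20,0,0,0,0],[0,0,20,0,0,0,0],[0,0,10,0,0,0,0],[0,0,0,0,0,0,0],[0,0,0,0,0,0,0]])

```text
clock: 7.77
ee_pos: [540.7, -38.0, 142.9]
orientation: [-3.136, 0.0, -1.167]
contact_force: [1.0, -1.0, -0.8]
gripper_width: 31.5
```

```bash
python3 - <<'E'
from h import *
to(536.5,-48.3,140)
s=ctrl.get_state();p=np.array(s["ee_pos"]);R=Ro.from_euler("xyz",s["orientation"]).as_matrix()
C=cal("wrist");im=ctrl.get_image("wrist");cv2.imwrite("pics/w5.png",im)
t=np.linspace(0,6.283,60);big=cv2.resize(im,None,fx=2,fy=2)
def line(P,col): cv2.polylines(big,[np.int32(proj(C,P)*2+.5)],True,col,1)
for z in(3,95): line(p+np.c_[16*np.cos(t),16*np.sin(t),0*t+z-0]@R.T if 0 else p+np.c_[16*np.cos(t),16*np.sin(t),0*t+z]@R.T,(0,255,255))
u=np.array([np.cos(-.156),np.sin(-.156),0]);v=np.array([-u[1],u[0],0]);c=np.array([567.2,-162.4,0])+108*v
for w,l,z in((21,100,10),(25,104,18)): line(np.array([c+a*l*u+b*w*v+[0,0,z] for a,b in((1,1),(1,-1),(-1,-1),(-1,1))]),(0,0,255))
cv2.imwrite("pics/o5.png",big[40:640,100:900])
E
```

```text
t 7.77 [540.7 -38.  142.9] shift [7.8 7.9 2.9] level [-0.006   0.0001 -0.    ] F [ 1.  -1.  -0.8] w 31.5
```

View pics/o5.png

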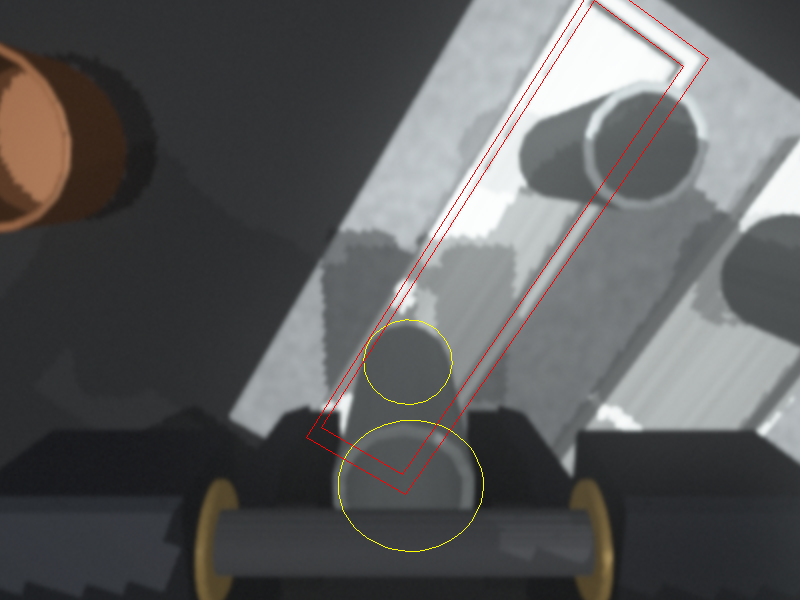

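The overlay fits: the tray edges agree within about 1 mm and the held cup sits on the tool axis. I'll correct the position and lower.

Request:
move_arm(motion=[[7,7,5,-0.006,0,0,0],[0,0,8,0,0,0,0],[0,0,4,0,0,0,0],[0,0,0,0,0,0,0],[0,0,0,0,0,0,0]])

```text
clock: 8.23
ee_pos: [538.0, -47.2, 126.6]
orientation: [-3.138, -0.003, -1.166]
contact_force: [0.8, -0.1, -1.3]
gripper_width: 31.6
```

```bash
python3 - <<'E'
from h import *
to(536.5,-48.3,105)
E
```

```text
t 8.23 [538.  -47.2 126.6] shift [ 0.3  1.9 21.6] level [-0.0034 -0.003   0.    ] F [ 0.8 -0.1 -1.3] w 31.6
```

Request:
move_arm(motion=[[0,2,5,-0.003,-0.003,0,0],[0,0,5,0,0,0,0],[0,0,4,0,0,0,0],[0,0,3,0,0,0,0],[0,0,2,0,0,0,0],[0,0,0,0,0,0,0]])

```text
clock: 8.73
ee_pos: [536.2, -48.3, 105.9]
orientation: [-3.141, -0.0, -1.166]
contact_force: [0.2, 0.1, -1.9]
gripper_width: 31.4
```

```bash
python3 - <<'E'
from h import *
to(536.5,-48.3,105)
E
```

```text
t 8.73 [536.2 -48.3 105.9] shift [ 0.1 -0.3  0.9] level [-0.0007 -0.0001  0.    ] F [ 0.2  0.1 -1.9] w 31.4
```

Request:
move_arm(motion=[[0,0,1.5,0,0,0,0],[0,0,1,0,0,0,0],[0,0,0,0,0,0,0]])

```text
clock: 8.98
ee_pos: [537.2, -48.5, 105.3]
orientation: [-3.138, -0.002, -1.166]
contact_force: [-0.4, -0.0, -1.0]
gripper_width: 31.8
```

Request:
move_arm(motion=[[0,0,2,0,0,0,0],[0,0,1.5,0,0,0,0],[0,0,0,0,0,0,0]])

```text
clock: 9.23
ee_pos: [538.8, -48.6, 105.4]
orientation: [-3.132, -0.006, -1.166]
contact_force: [-0.3, 0.4, -1.7]
gripper_width: 31.8
```

Request:
move_arm(motion=[[-1,2,3,-0.01,-0.006,0,0],[0,0,3,0,0,0,0]])

```text
clock: 9.4
ee_pos: [540.1, -49.4, 104.4]
orientation: [-3.133, -0.008, -1.166]
contact_force: [-7.0, 3.9, 35.7]
gripper_width: 31.6
```

```bash
python3 - <<'E'
from h import *
to(536.5,-48.3,105)
im=ctrl.get_image("side");cv2.imwrite("pics/s6.png",cv2.resize(im[130:230,190:290],None,fx=6,fy=6,interpolation=2))
E
```

```text
t 9.4 [540.1 -49.4 104.4] shift [-2.4  2.9 -0.6] level [-0.0091 -0.0084  0.    ] F [-7.   3.9 35.7] w 31.6
```

View pics/s6.png

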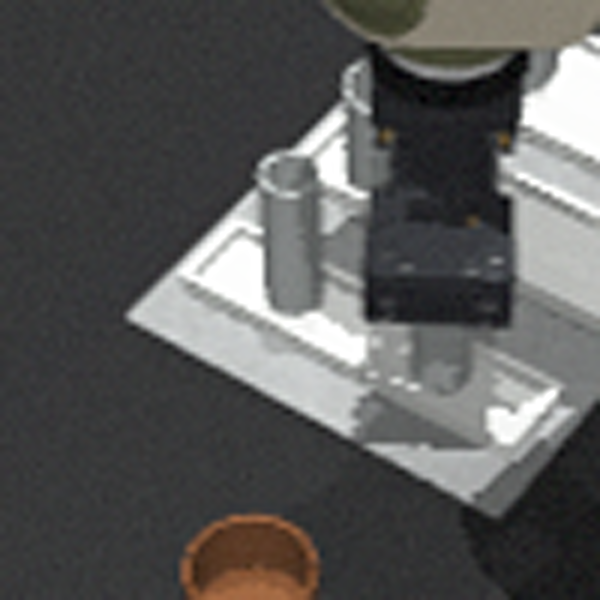

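Firm contact, and the cup stands inside the tray. I'll ease off and release.

Request:
move_arm(motion=[[0,0,0,0,0,0,0],[0,0,-0.5,0,0,0,0],[0,0,0,0,0,0,0],[0,0,0,0,0,0,0.5],[0,0,0,0,0,0,0.6],[0,0,0,0,0,0,0.8],[0,0,0,0,0,0,0.8],[0,0,0,0,0,0,0.8],[0,0,0,0,0,0,0.8]])

```text
clock: 10.2
ee_pos: [540.1, -49.4, 104.4]
orientation: [-3.133, -0.008, -1.166]
contact_force: [0.7, 0.1, -0.1]
gripper_width: 69.1
```

```bash
python3 - <<'E'
from h import *
to(536.5,-48.3,105)
E
```

```text
t 10.2 [540.1 -49.4 104.4] shift [-2.4  2.9 -0.6] level [-0.0085 -0.0084  0.    ] F [ 0.7  0.1 -0.1] w 69.1
```

Request:
move_arm(motion=[[0,0,-10,0,0,0,0.8],[0,0,-20,0,0,0,0.8],[0,0,-30,0,0,0,0.9],[0,0,-30,-0.008,-0.008,0,1],[0,0,-25,0,0,0,1],[0,0,0,0,0,0,1],[0,0,0,0,0,0,1]])

```text
clock: 10.78
ee_pos: [538.3, -48.8, 227.9]
orientation: [3.141, 0.001, -1.166]
contact_force: [-0.3, -0.3, -0.8]
gripper_width: 88.3
```

```bash
cat >> h.py <<'E'
def overlay(name,cups,crop=None,rack=True):
    C=cal("wrist");im=ctrl.get_image("wrist");big=cv2.resize(im,None,fx=2,fy=2);t=np.linspace(0,6.283,80)
    def line(P,col): cv2.polylines(big,[np.int32(proj(C,P)*2+.5)],True,col,1)
    for x,y,z,r in cups: line(np.c_[x+r*np.cos(t),y+r*np.sin(t),0*t+z],(0,255,255))
    if rack:
        u=np.array([np.cos(-.156),np.sin(-.156),0]);v=np.array([-u[1],u[0],0])
        for k,w in((1,21),(0,29),(-1,37)):
            c=np.array([567.2,-162.4,18])+108*k*v
            line(np.array([c+a*104*u+b*(w+4)*v for a,b in((1,1),(1,-1),(-1,-1),(-1,1))]),(0,0,255))
    a,b,c,d=crop or (0,600,100,900); cv2.imwrite(name,big[a:b,c:d])
E
python3 - <<'E'
from h import *
to(585,237,220)
overlay("pics/o7.png",[(539,-48.8,102,16)])
E
```

```text
t 10.78 [538.3 -48.8 227.9] shift [-244.3 -155.5    7.9] level [0.0007 0.0006 0.    ] F [-0.3 -0.3 -0.8] w 88.3
```

View pics/o7.png

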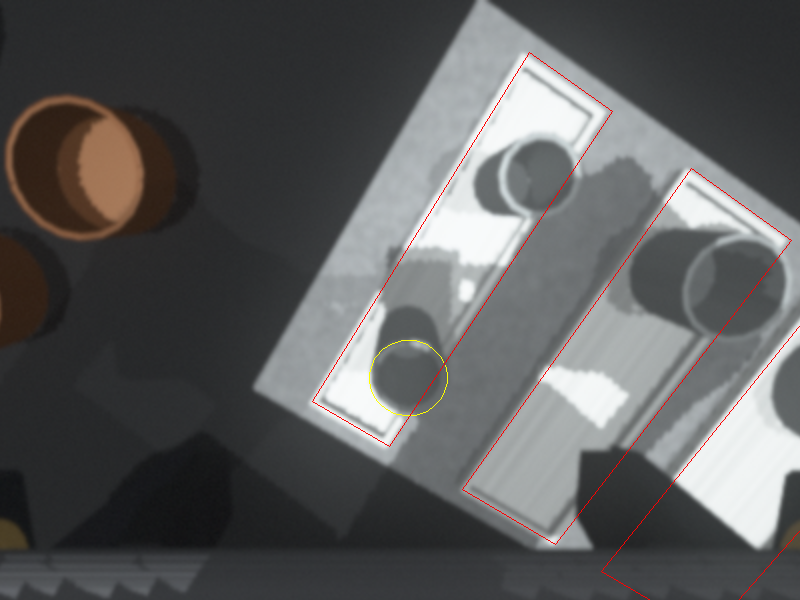

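The small cup stands inside its row, where predicted. Next is the medium cup.

Request:
move_arm(motion=[[-20,-13,0,0,0,0,1],[-25,-16,0,0,0,0,1],[-25,-16,0,0,0,0,1],[-25,-16,0,0,0,0,1],[-25,-16,0,0,0,0,1],[-25,-16,0,0,0,0,1],[-25,-16,0,0,0,0,1],[-25,-16,0,0,0,0,1],[-25,-16,0,0,0,0,1],[-12,-8,0,0,0,0,1],[0,0,0,0,0,0,1],[0,0,0,0,0,0,1]])

```text
clock: 11.83
ee_pos: [582.1, 233.9, 214.0]
orientation: [3.119, 0.007, -1.17]
contact_force: [-0.2, -0.6, -0.1]
gripper_width: 88.3
```

```bash
python3 - <<'E'
from h import *
from scipy.optimize import minimize
to(585,237,220)
C=cal("wrist");im=ctrl.get_image("wrist");cv2.imwrite("pics/w8.png",im);g=cv2.GaussianBlur(cv2.cvtColor(im,6),(3,3),0).astype(np.float32)
np.savez("w8.npz",K=C[0],o=C[1],R=C[2])
t=np.linspace(0,6.283,120)
from scipy.ndimage import map_coordinates as mc
def score(x,y,z,r):
    q=proj(C,np.c_[x+r*np.cos(t),y+r*np.sin(t),0*t+z]); return mc(g,[q[:,1],q[:,0]],order=1,mode="nearest").mean()
for n,z,r in(("med",72,22.5),("large",44,30.5)):
    S=[(score(x,y,z,r),x,y) for x in np.arange(570,602,1) for y in np.arange(222,254,1)]
    S.sort(reverse=True);print(n,[tuple(np.round(s,1)) for s in S[:6]])
E
```

```text
t 11.83 [582.1 233.9 214. ] shift [-1.8 -3.8 -6.1] level [0.0227 0.0074 0.0001] F [-0.2 -0.6 -0.1] w 88.3
med [(np.float64(166.2), np.float64(587.0), np.float64(247.0)), (np.float64(165.9), np.float64(588.0), np.float64(247.0)), (np.float64(163.1), np.float64(588.0), np.float64(248.0)), (np.float64(162.9), np.float64(586.0), np.float64(246.0)), (np.float64(162.8), np.float64(587.0), np.float64(246.0)), (np.float64(162.3), np.float64(589.0), np.float64(247.0))]
large [(np.float64(170.8), np.float64(583.0), np.float64(240.0)), (np.float64(169.8), np.float64(584.0), np.float64(240.0)), (np.float64(166.4), np.float64(583.0), np.float64(239.0)), (np.float64(164.3), np.float64(584.0), np.float64(241.0)), (np.float64(163.4), np.float64(584.0), np.float64(239.0)), (np.float64(163.3), np.float64(582.0), np.float64(240.0))]
```

```bash
python3 - <<'E'
from h import *
d=np.load("w8.npz");C=(d["K"],d["o"],d["R"],0)
a=cv2.imread("pics/w8.png");t=np.linspace(0,6.283,80)
print(proj(C,[[583.5,240,44],[587,247,72],[584,239,72]]))
f=8;big=cv2.resize(a[120:215,195:290],None,fx=f,fy=f,interpolation=2)[:600];b2=big.copy()
for x,y,z,r,c in((583.5,240,44,32,(0,255,0)),(587,247,72,24,(0,0,255)),(584,239,72,24,(0,255,255))):
    cv2.polylines(b2,[np.int32((proj(C,np.c_[x+r*np.cos(t),y+r*np.sin(t),0*t+z])-[194.5,119.5])*f)],True,c,1)
cv2.imwrite("pics/m8.png",b2)
E
```

```text
[[249.23012618 170.04629138]
 [242.83398744 170.5868391 ]
 [250.04274972 177.2496471 ]]
```

View pics/m8.png

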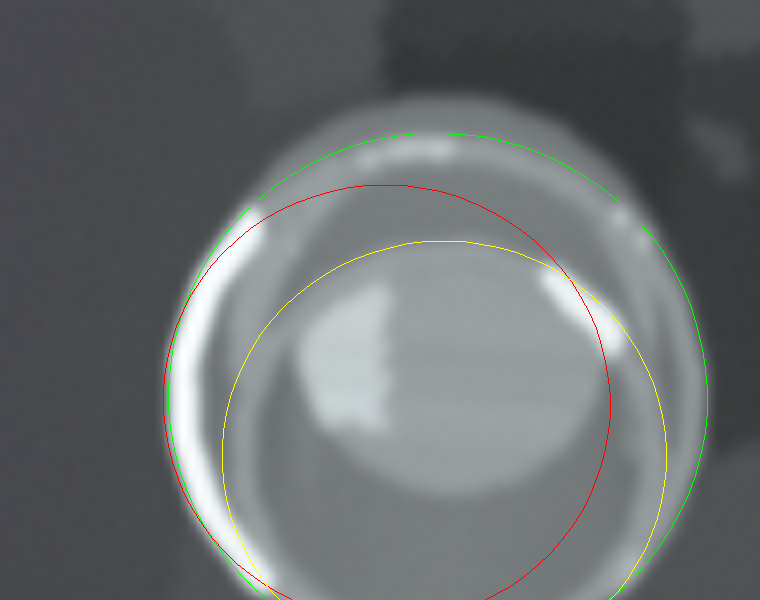

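The red fit was wrong: it had caught the large rim. The medium rim matches the yellow circle at (584,239), concentric with the large. I'll go down for it.

Request:
move_arm(motion=[[-3,-4,10,0.022,0.007,0,1],[0,0,25,0,0,0,1],[0,0,30,0,0,0,1],[0,0,25,0,0,0,1],[0,0,15,0,0,0,1],[0,0,0,0,0,0,1],[0,0,0,0,0,0,1]])

```text
clock: 12.47
ee_pos: [585.5, 226.3, 106.8]
orientation: [-3.14, -0.002, -1.182]
contact_force: [0.2, -0.0, 0.6]
gripper_width: 87.8
```

```bash
python3 - <<'E'
from h import *
to(584.5,238.5,73)
E
```

```text
t 12.47 [585.5 226.3 106.8] shift [-11.7  -3.6  33.8] level [-0.0016 -0.0022  0.    ] F [ 0.2 -0.   0.6] w 87.8
```

Request:
move_arm(motion=[[-11,-4,0,-0.002,-0.002,0,1],[0,0,10,0,0,0,1],[0,0,10,0,0,0,1],[0,0,5,0,0,0,1],[0,0,0,0,0,0,1]])

```text
clock: 12.88
ee_pos: [586.8, 237.7, 83.9]
orientation: [-3.136, -0.001, -1.184]
contact_force: [0.1, 0.0, -0.1]
gripper_width: 88.5
```

```bash
python3 - <<'E'
from h import *
to(584.5,238.5,73)
E
```

```text
t 12.88 [586.8 237.7  83.9] shift [-1.6  1.9 10.9] level [-0.006  -0.0015  0.    ] F [ 0.1  0.  -0.1] w 88.5
```

Request:
move_arm(motion=[[-2,2,5,-0.006,-0.001,0,1],[0,0,4,0,0,0,1],[0,0,1,0,0,0,1],[0,0,0,0,0,0,1]])

```text
clock: 13.22
ee_pos: [584.0, 239.1, 72.9]
orientation: [3.141, -0.0, -1.183]
contact_force: [-0.2, 0.1, -1.1]
gripper_width: 88.0
```

```bash
python3 - <<'E'
from h import *
to(584.5,238.5,73)
E
```

```text
t 13.22 [584.  239.1  72.9] shift [ 0.7 -0.3 -0.1] level [ 0.0006 -0.0005 -0.    ] F [-0.2  0.1 -1.1] w 88.0
```

Request:
move_arm(motion=[[0,0,0,0,0,0,0.5],[0,0,0,0,0,0,0.3],[0,0,0,0,0,0,0],[0,0,0,0,0,0,0],[0,0,0,0,0,0,0],[0,0,0,0,0,0,0],[0,0,0,0,0,0,0],[0,0,0,0,0,0,0]])

```text
clock: 13.88
ee_pos: [584.6, 239.0, 73.8]
orientation: [-3.14, -0.001, -1.184]
contact_force: [-0.5, -0.2, -0.4]
gripper_width: 46.9
```

```bash
python3 - <<'E'
from h import *
to(584.5,238.5,73)
E
```

```text
t 13.88 [584.6 239.   73.8] shift [0.4 0.2 0.8] level [-0.0013 -0.001   0.    ] F [-0.5 -0.2 -0.4] w 46.9
```

Request:
move_arm(motion=[[0,0,-5,0,0,0,0],[0,0,-10,0,0,0,0],[0,0,-12,0,0,0,0],[0,0,-15,0,0,0,0],[0,0,-18,0,0,0,0],[0,0,-20,0,0,0,0],[0,0,-20,0,0,0,0],[0,0,-20,0,0,0,0],[0,0,-10,0,0,0,0],[0,0,0,0,0,0,0]])

```text
clock: 14.72
ee_pos: [583.0, 239.1, 215.3]
orientation: [3.141, -0.0, -1.183]
contact_force: [0.3, 0.6, -0.9]
gripper_width: 46.6
```

```bash
python3 - <<'E'
from h import *
to(519.8,-155,205)
im=ctrl.get_image("side");cv2.imwrite("pics/s9.png",im)
for t in["cup_medium_mid","cup_large_mid"]:
    for d in ctrl.trace("side",t)[:5]:
        print(t,round(d["conf"],2),np.round(d["location"]).tolist(),cv2.boundingRect(d["mask"].astype(np.uint8)))
E
```

```text
t 14.72 [583.  239.1 215.3] shift [341.  207.4  10.4] level [ 0.0002 -0.0002 -0.    ] F [ 0.3  0.6 -0.9] w 46.6
cup_medium_mid 0.49 [200.0, 235.0] (193, 223, 16, 14)
cup_large_mid 0.98 [235.0, 227.0] (221, 216, 24, 27)
cup_large_mid 0.96 [161.0, 289.0] (150, 274, 27, 30)
cup_large_mid 0.93 [253.0, 255.0] (240, 239, 24, 28)
cup_large_mid 0.9 [200.0, 297.0] (186, 284, 27, 30)
cup_large_mid 0.84 [206.0, 260.0] (192, 242, 24, 27)
```

Request:
move_arm(motion=[[20,12,-2,0,0,0,0],[32,19,-2,0,0,0,0],[33,20,-2,0,0,0,0],[33,20,-2,0,0,0,0],[33,20,-2,0,0,0,0],[33,20,-2,0,0,0,0],[33,20,-2,0,0,0,0],[33,20,-1,0,0,0,0],[33,20,0,0,0,0,0],[22,13,0,0,0,0,0],[10,6,0,0,0,0,0],[0,0,0,0,0,0,0]])

```text
clock: 15.87
ee_pos: [517.4, -138.7, 213.3]
orientation: [3.114, 0.016, -1.179]
contact_force: [-0.3, 0.6, -1.7]
gripper_width: 46.7
```

```bash
python3 - <<'E'
from h import *
to(519.8,-155,205)
E
```

```text
t 15.87 [ 517.4 -138.7  213.3] shift [16.1  3.8  8.1] level [0.0278 0.0159 0.0002] F [-0.3  0.6 -1.7] w 46.7
```

Request:
move_arm(motion=[[8,2,0,0.028,0.016,0,0],[8,2,10,0,0,0,0],[0,0,20,0,0,0,0],[0,0,25,0,0,0,0],[0,0,20,0,0,0,0],[0,0,10,0,0,0,0],[0,0,0,0,0,0,0],[0,0,0,0,0,0,0]])

```text
clock: 16.53
ee_pos: [518.2, -150.2, 116.8]
orientation: [3.133, 0.011, -1.177]
contact_force: [-0.6, 0.1, -1.7]
gripper_width: 46.7
```

```bash
python3 - <<'E'
from h import *
to(519.8,-155,81)
E
```

```text
t 16.53 [ 518.2 -150.2  116.8] shift [ 5.4  0.1 35.8] level [0.0083 0.0112 0.    ] F [-0.6  0.1 -1.7] w 46.7
```

Request:
move_arm(motion=[[5,0,5,0.008,0.011,0,0],[0,0,8,0,0,0,0],[0,0,5,0,0,0,0],[0,0,3,0,0,0,0],[0,0,0,0,0,0,0]])

```text
clock: 16.95
ee_pos: [520.9, -153.1, 95.2]
orientation: [3.141, 0.0, -1.174]
contact_force: [-0.3, -0.3, -1.4]
gripper_width: 46.8
```

```bash
python3 - <<'E'
from h import *
to(519.8,-155,80)
C=cal("wrist");s=ctrl.get_state();p=np.array(s["ee_pos"])
im=ctrl.get_image("wrist");big=cv2.resize(im,None,fx=2,fy=2);t=np.linspace(0,6.283,80)
def line(P,c): cv2.polylines(big,[np.int32(proj(C,P)*2+.5)],True,c,1)
for z in(-1.8,-69.8): line(p+np.c_[24*np.cos(t),24*np.sin(t),0*t+z],(0,255,255))
u=np.array([np.cos(-.156),np.sin(-.156),0]);v=np.array([-u[1],u[0],0])
for w,l,z in((29,100,10),(33,104,18)): line(np.array([[567.2,-162.4,z]+a*l*u+b*w*v for a,b in((1,1),(1,-1),(-1,-1),(-1,1))]),(0,0,255))
cv2.imwrite("pics/o10.png",big[40:640,100:900])
E
```

```text
t 16.95 [ 520.9 -153.1   95.2] shift [ 1.4  1.8 15.2] level [0.0004 0.0004 0.    ] F [-0.3 -0.3 -1.4] w 46.8
```

Request:
move_arm(motion=[[1,2,4,0,0,0,0],[0,0,4,0,0,0,0],[0,0,3,0,0,0,0],[0,0,2,0,0,0,0],[0,0,0,0,0,0,0]])

```text
clock: 17.42
ee_pos: [519.7, -155.1, 82.1]
orientation: [-3.141, -0.001, -1.174]
contact_force: [-0.8, 0.7, -1.8]
gripper_width: 46.9
```

```bash
python3 - <<'E'
from h import *
to(519.8,-155,80)
E
```

```text
t 17.42 [ 519.7 -155.1   82.1] shift [-0.1 -0.1  2.1] level [-0.0009 -0.0011  0.    ] F [-0.8  0.7 -1.8] w 46.9
```

Request:
move_arm(motion=[[0,0,2,0,0,0,0],[0,0,2,0,0,0,0]])

```text
clock: 17.58
ee_pos: [520.2, -155.5, 79.3]
orientation: [-3.139, -0.003, -1.174]
contact_force: [-4.5, 0.7, 25.1]
gripper_width: 46.3
```

Contact at z 79.3, against 79.8 expected for the tray floor. Release.

Request:
move_arm(motion=[[0,0,0,0,0,0,0],[0,0,-0.5,0,0,0,0],[0,0,0,0,0,0,0],[0,0,0,0,0,0,0.6],[0,0,0,0,0,0,0.7],[0,0,0,0,0,0,0.8],[0,0,0,0,0,0,0.85],[0,0,0,0,0,0,0.85]])

```text
clock: 18.25
ee_pos: [520.7, -155.7, 80.4]
orientation: [-3.138, -0.004, -1.174]
contact_force: [0.3, 0.5, -0.8]
gripper_width: 74.7
```

```bash
python3 - <<'E'
from h import *
to(519.8,-155,80)
E
```

```text
t 18.25 [ 520.7 -155.7   80.4] shift [-1.   0.6  0.4] level [-0.0034 -0.0043  0.    ] F [ 0.3  0.5 -0.8] w 74.7
```

Request:
move_arm(motion=[[0,0,-8,0,0,0,0.85],[0,0,-15,0,0,0,0.85],[0,0,-25,0,0,0,0.9],[0,0,-30,-0.003,-0.004,0,1],[0,0,-30,0,0,0,1],[0,0,-15,0,0,0,1],[0,0,0,0,0,0,1],[0,0,0,0,0,0,1]])

```text
clock: 18.92
ee_pos: [519.7, -155.1, 211.7]
orientation: [3.141, 0.001, -1.174]
contact_force: [-0.8, 0.9, -1.4]
gripper_width: 87.9
```

```bash
python3 - <<'E'
from h import *
to(583.5,239.5,200)
s=ctrl.get_state();C=cal("wrist");im=ctrl.get_image("wrist");cv2.imwrite("pics/w11.png",im)
print("pred med rim",proj(C,[[520.5,-155.5,78]]).round(0),"small rim",proj(C,[[539,-48.8,102]]).round(0))
for t in["cup_medium_mid","cup_small_mid"]:
    for d in ctrl.trace("wrist",t)[:4]: print(t,round(d["conf"],2),np.round(d["location"]).tolist(),cv2.boundingRect(d["mask"].astype(np.uint8)))
E
```

```text
t 18.92 [ 519.7 -155.1  211.7] shift [-339.4 -211.2   11.8] level [0.0003 0.0006 0.    ] F [-0.8  0.9 -1.4] w 87.9
pred med rim [[254. 187.]] small rim [[128. 117.]]
cup_medium_mid 0.79 [252.0, 184.0] (226, 148, 56, 66)
cup_small_mid 0.91 [139.0, 115.0] (107, 94, 72, 45)
```

Both placed cups appear where predicted. Now the large cup.

Request:
move_arm(motion=[[-20,-12,-1,0,0,0,1],[-32,-20,-1,0,0,0,1],[-33,-20,-1,0,0,0,1],[-33,-21,-1,0,0,0,1],[-33,-21,-1,0,0,0,1],[-33,-21,-1,0,0,0,1],[-33,-21,0,0,0,0,1],[-33,-21,0,0,0,0,1],[-33,-21,0,0,0,0,1],[-25,-15,0,0,0,0,1],[-10,-6,0,0,0,0,1],[0,0,0,0,0,0,1]])

```text
clock: 20.07
ee_pos: [579.0, 230.8, 198.2]
orientation: [3.111, 0.017, -1.181]
contact_force: [-0.5, -0.4, -0.4]
gripper_width: 88.3
```

```bash
python3 - <<'E'
from h import *
from scipy.ndimage import map_coordinates as mc
to(583.5,239.5,150)
C=cal("wrist");im=ctrl.get_image("wrist");cv2.imwrite("pics/w12.png",im);g=cv2.GaussianBlur(cv2.cvtColor(im,6),(3,3),0).astype(np.float32)
t=np.linspace(0,6.283,120)
def sc(x,y,z,r):
    q=proj(C,np.c_[x+r*np.cos(t),y+r*np.sin(t),0*t+z]); return mc(g,[q[:,1],q[:,0]],order=1,mode="nearest").mean()
S=sorted([(sc(x,y,44,30.5),x,y) for x in range(570,602) for y in range(224,256)],reverse=True);print(np.round(S[:5],1).tolist(),proj(C,[[583.5,239.5,44]]))
for d in ctrl.trace("wrist","cup_large_mid")[:5]: print(round(d["conf"],2),np.round(d["location"]).tolist(),cv2.boundingRect(d["mask"].astype(np.uint8)))
E
```

```text
t 20.07 [579.  230.8 198.2] shift [-5.5 -8.9 48.1] level [0.0301 0.0167 0.0003] F [-0.5 -0.4 -0.4] w 88.3
[[197.3, 583.0, 240.0], [194.0, 584.0, 240.0], [191.4, 583.0, 239.0], [189.1, 583.0, 241.0], [189.1, 582.0, 240.0]] [[249.22307961 168.63399192]]
0.83 [265.0, 266.0] (238, 246, 57, 74)
0.66 [332.0, 220.0] (306, 194, 75, 73)
0.62 [115.0, 168.0] (74, 134, 84, 73)
0.62 [15.0, 14.0] (0, 0, 38, 39)
0.59 [247.0, 166.0] (213, 129, 72, 74)
```

Request:
move_arm(motion=[[-5,-9,0,0.03,0.017,0,1],[0,0,20,0,0,0,1],[0,0,30,0,0,0,1],[0,0,30,0,0,0,1],[0,0,20,0,0,0,1],[0,0,5,0,0,0,1],[0,0,0,0,0,0,1],[0,0,0,0,0,0,1]])

```text
clock: 20.83
ee_pos: [588.0, 220.5, 91.7]
orientation: [-3.14, -0.005, -1.199]
contact_force: [-0.5, 0.3, 0.5]
gripper_width: 88.2
```

```bash
python3 - <<'E'
from h import *
to(583.5,239.5,47)
E
```

```text
t 20.83 [588.  220.5  91.7] shift [-19.6  -2.7  44.6] level [-0.0019 -0.0049  0.    ] F [-0.5  0.3  0.5] w 88.2
```

Request:
move_arm(motion=[[-10,-2,0,-0.002,-0.005,0,1],[-9,-1,0,0,0,0,1],[0,0,3,0,0,0,1],[0,0,0,0,0,0,1]])

```text
clock: 21.17
ee_pos: [585.3, 240.3, 93.2]
orientation: [-3.135, -0.001, -1.201]
contact_force: [-0.4, -0.3, -0.1]
gripper_width: 88.1
```

```bash
python3 - <<'E'
from h import *
to(583.5,239.5,47)
E
```

```text
t 21.17 [585.3 240.3  93.2] shift [ 0.   2.3 46.2] level [-0.007  -0.0007  0.    ] F [-0.4 -0.3 -0.1] w 88.1
```

Request:
move_arm(motion=[[0,2,8,-0.007,0,0,1],[0,0,10,0,0,0,1],[0,0,6,0,0,0,1],[0,0,2,0,0,0,1],[0,0,0,0,0,0,1]])

```text
clock: 21.58
ee_pos: [583.1, 240.2, 65.0]
orientation: [-3.141, -0.001, -1.199]
contact_force: [-0.2, 0.3, 0.6]
gripper_width: 88.2
```

```bash
python3 - <<'E'
from h import *
to(583.5,239.5,47)
E
```

```text
t 21.58 [583.1 240.2  65. ] shift [ 0.8 -0.1 18. ] level [-0.0001 -0.0009  0.    ] F [-0.2  0.3  0.6] w 88.2
```

Request:
move_arm(motion=[[1,0,5,0,0,0,1],[0,0,6,0,0,0,1],[0,0,4,0,0,0,1],[0,0,1,0,0,0,1],[0,0,0,0,0,0,1]])

```text
clock: 22.0
ee_pos: [583.6, 238.8, 46.7]
orientation: [3.141, -0.001, -1.2]
contact_force: [-0.4, 0.1, 0.5]
gripper_width: 88.3
```

```bash
python3 - <<'E'
from h import *
to(583.5,239.5,47)
E
```

```text
t 22.0 [583.6 238.8  46.7] shift [-0.7 -0.2 -0.3] level [ 0.0007 -0.0009 -0.    ] F [-0.4  0.1  0.5] w 88.3
```

Request:
move_arm(motion=[[0,0,0,0,0,0,0.6],[0,0,0,0,0,0,0.3],[0,0,0,0,0,0,0],[0,0,0,0,0,0,0],[0,0,0,0,0,0,0],[0,0,0,0,0,0,0],[0,0,0,0,0,0,0]])

```text
clock: 22.58
ee_pos: [583.7, 238.8, 47.1]
orientation: [3.141, -0.001, -1.2]
contact_force: [0.9, 0.2, -1.4]
gripper_width: 63.2
```

```bash
python3 - <<'E'
from h import *
to(583.5,239.5,47)
E
```

```text
t 22.58 [583.7 238.8  47.1] shift [-0.7 -0.   0.1] level [ 0.0001 -0.001  -0.    ] F [ 0.9  0.2 -1.4] w 63.2
```

Request:
move_arm(motion=[[0,0,-5,0,0,0,0],[0,0,-10,0,0,0,0],[0,0,-15,0,0,0,0],[0,0,-20,0,0,0,0],[0,0,-20,0,0,0,0],[0,0,-20,0,0,0,0],[0,0,-20,0,0,0,0],[0,0,-20,0,0,0,0],[0,0,-15,0,0,0,0],[0,0,-5,0,0,0,0],[0,0,0,0,0,0,0]])

```text
clock: 23.5
ee_pos: [582.4, 238.9, 211.0]
orientation: [-3.141, -0.001, -1.2]
contact_force: [-0.3, 0.2, -2.3]
gripper_width: 63.9
```

```bash
python3 - <<'E'
from h import *
to(503.1,-261.7,200)
E
```

```text
t 23.5 [582.4 238.9 211. ] shift [437.7 255.5  11.2] level [-0.0009 -0.001   0.    ] F [-0.3  0.2 -2.3] w 63.9
```

Request:
move_arm(motion=[[20,12,-2,0,0,0,0],[32,19,-2,0,0,0,0],[34,20,-2,0,0,0,0],[34,20,-2,0,0,0,0],[34,20,-2,0,0,0,0],[34,20,-2,0,0,0,0],[34,20,-2,0,0,0,0],[34,20,-2,0,0,0,0],[34,20,-2,0,0,0,0],[34,20,0,0,0,0,0],[22,13,0,0,0,0,0],[0,0,0,0,0,0,0]])

```text
clock: 24.5
ee_pos: [510.7, -172.3, 220.5]
orientation: [3.132, 0.007, -1.193]
contact_force: [0.7, -1.1, -2.4]
gripper_width: 63.2
```

```bash
python3 - <<'E'
from h import *
to(503.1,-261.7,200)
E
```

```text
t 24.5 [ 510.7 -172.3  220.5] shift [80.4 39.8 20.3] level [0.0099 0.0073 0.    ] F [ 0.7 -1.1 -2.4] w 63.2
```

Request:
move_arm(motion=[[25,12,0,0.01,0.007,0,0],[27,14,0,0,0,0,0],[20,10,0,0,0,0,0],[7,4,10,0,0,0,0],[0,0,20,0,0,0,0],[0,0,25,0,0,0,0],[0,0,25,0,0,0,0],[0,0,15,0,0,0,0],[0,0,0,0,0,0,0],[0,0,0,0,0,0,0]])

```text
clock: 25.33
ee_pos: [499.6, -256.0, 112.7]
orientation: [3.138, 0.013, -1.194]
contact_force: [0.1, -0.7, -1.3]
gripper_width: 63.6
```

```bash
python3 - <<'E'
from h import *
to(503.1,-261.7,57)
E
```

```text
t 25.33 [ 499.6 -256.   112.7] shift [ 7.3 -1.4 55.6] level [0.004 0.013 0.   ] F [ 0.1 -0.7 -1.3] w 63.6
```

Request:
move_arm(motion=[[7,-1,5,0.004,0.013,0,0],[0,0,10,0,0,0,0],[0,0,10,0,0,0,0],[0,0,6,0,0,0,0],[0,0,2,0,0,0,0],[0,0,0,0,0,0,0]])

```text
clock: 25.83
ee_pos: [505.2, -261.8, 79.4]
orientation: [-3.138, -0.006, -1.192]
contact_force: [0.5, 0.9, -0.8]
gripper_width: 63.3
```

```bash
python3 - <<'E'
from h import *
to(503.1,-261.7,57)
E
```

```text
t 25.83 [ 505.2 -261.8   79.4] shift [-1.   2.  22.4] level [-0.0035 -0.0062  0.    ] F [ 0.5  0.9 -0.8] w 63.3
```

Request:
move_arm(motion=[[-1,2,5,-0.003,-0.006,0,0],[0,0,6,0,0,0,0],[0,0,4,0,0,0,0],[0,0,2,0,0,0,0],[0,0,0,0,0,0,0]])

```text
clock: 26.25
ee_pos: [503.2, -262.0, 61.8]
orientation: [-3.14, -0.002, -1.192]
contact_force: [0.6, -0.1, -1.4]
gripper_width: 63.5
```

```bash
python3 - <<'E'
from h import *
to(503.1,-261.7,57)
E
```

```text
t 26.25 [ 503.2 -262.    61.8] shift [-0.4 -0.   4.8] level [-0.0013 -0.0017  0.    ] F [ 0.6 -0.1 -1.4] w 63.5
```

Base is at about z 14.7, already below the lip top with no contact, so it is inside the tray.

Request:
move_arm(motion=[[0,0,2,0,0,0,0],[0,0,2,0,0,0,0],[0,0,1.5,0,0,0,0]])

```text
clock: 26.5
ee_pos: [503.6, -262.3, 56.9]
orientation: [-3.14, -0.003, -1.192]
contact_force: [-5.2, 3.1, 21.7]
gripper_width: 63.4
```

Request:
move_arm(motion=[[0,0,0,0,0,0,0],[0,0,-0.5,0,0,0,0],[0,0,0,0,0,0,0],[0,0,0,0,0,0,0.8],[0,0,0,0,0,0,0.9],[0,0,0,0,0,0,0.95],[0,0,0,0,0,0,0.95],[0,0,0,0,0,0,0.95]])

```text
clock: 27.17
ee_pos: [504.2, -262.7, 58.3]
orientation: [-3.138, -0.005, -1.192]
contact_force: [0.3, -0.3, -0.2]
gripper_width: 83.3
```

Request:
move_arm(motion=[[0,0,-6,0,0,0,0.95],[0,0,-12,0,0,0,0.95],[0,0,-20,0,0,0,1],[0,0,-30,0,0,0,1],[0,0,-30,0,0,0,1],[0,0,-30,0,0,0,1],[0,0,-10,0,0,0,1],[0,0,0,0,0,0,1],[0,0,0,0,0,0,1]])

```text
clock: 27.92
ee_pos: [502.9, -261.8, 205.3]
orientation: [-3.138, -0.005, -1.192]
contact_force: [0.5, 0.3, 0.0]
gripper_width: 88.2
```

```bash
python3 - <<'E'
from h import *
to(503.1,-261.7,200)
C=cal("wrist")
overlay("pics/o13.png",[(539,-48.8,102,16),(520.5,-155.5,78,24),(503.6,-262,54,32)],crop=(0,600,0,800))
im=ctrl.get_image("top");cv2.imwrite("pics/t13.png",im)
E
```

```text
t 27.92 [ 502.9 -261.8  205.3] shift [-0.1 -0.2  5.3] level [-0.0031 -0.0047  0.    ] F [0.5 0.3 0. ] w 88.2
```

View pics/o13.png

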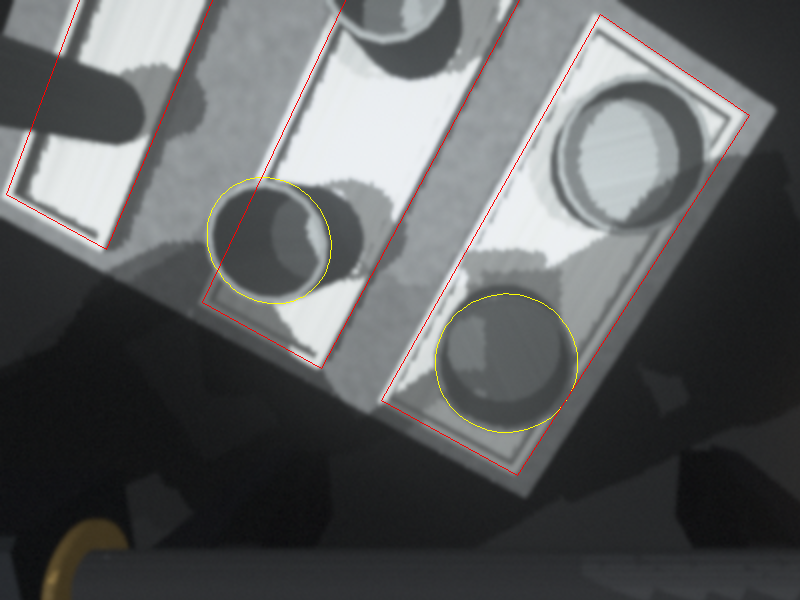

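All three cups stand upright inside their own trays, matching the predicted outlines, and the stored medium and large cups look undisturbed. The arm is clear, so I'm handing in.

```bash
python3 -c "
from workcell import ctrl
print(ctrl.hand_in())"
```

```text
the job is handed in; nothing more can be done
None
```

I took the nest apart in the order small, medium, large. Each cup was lowered into its own row until the force reading showed floor contact, then released and left standing. The job was handed in at about 28 s; the hand-in reports no verdict.

**Last checks:**
- **Placement:** The final wrist picture showed the medium and large cups inside their trays, within about 1–2 mm of the predicted outlines. Their tool heights at touchdown matched the tray floor within about 0.5 mm.
- **Small cup:** Its rim was out of view in the last picture. It was confirmed by overlay after its own placement, and a later network check found it near its predicted place.
- **Arm:** It ended about 150 mm above the last cup, with the force reading near zero.

**Disagreements and limits:**
- One automatic fit of the medium rim was wrong because it had caught the large rim. I corrected it from an enlarged crop.
- The cameras disagreed by up to about 7 mm on the nest position, so I used the wrist camera.
- The small cup was pressed at about 36 N on touchdown, the medium and large at 22–25 N.
- I did not measure the other bench objects or the stored small cup at the end. I saw no sign that anything was touched.

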